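# Seat the bread-slicing guide on its pin

## Robot

A 6-joint arm with a two-finger parallel gripper is mounted at the origin on a cart in front of the work surface, level with it; the furniture and walls round the work are solid. World frame = base frame: x ahead of the robot, y to its left, z up, the work surface at z = 0. Lengths are in m, angles in degrees, forces in N, time in s.
With the tool pointing down it reaches from about 0.425 to 0.925 m from the base axis. Payload 12.5 kg.
Tool frame: the origin (TCP) lies at the very end of the fingers, on their centre line; the grasp point (between the pads) lies 19 mm behind it (tcp_to_grasp is the distance from the TCP to the grasp point, in m); z points along the fingers, y is the line along which they close (so a half turn about z gives the same grasp; the last joint's range is limited). The gripper opens to 85 mm and grips with 20 to 120 N. Pads are 22 mm wide; open, the fingers measure 114 mm over their backs; the gripper's body (76 mm by 85 mm) begins 54 mm behind the grasp point. The pads swing forward as they close: fully open they stand 13 mm farther back than shut.
Start: joints at [-73.373, 28.126, 89.318, -0, 62.55, -6.05], TCP at [0.241, -0.577, 0.231] pointing down, gripper open.
Joint ranges: [-177.58, 177.58], [-47.91, 125.51], [2.72, 160], [-65.01, 245.01], [3.68, 167.84], [-153.87, 153.87]. Speed limits (degrees/s): [127.2, 127.2, 159.86, 180, 180, 180].

## Interface

Orientations are given as [roll, pitch, yaw] about the fixed x, y, z axes, in that order (R = Rz(yaw) Ry(pitch) Rx(roll)).
In Python, from cell import * gives the robot as it stands.
- The arm moves only by the shell command python3 -m pendant 'ROWS' [FORCE]. ROWS is JSON, a list of rows, each a list of 5 numbers: the shift along the tool's x, y, z in mm, then the turn about the tool's z in rad, then the gripper command: -1 is fully open, 1 is shut, values between are in proportion. A call has 1 to 12 rows; each row shifts and turns the commanded pose from where the row before left it, along the tool's axes as they then stand; what a row does not reach is not made up. A row lasts 1/12 s, in which the tool goes at most 41.7 mm and 7.16 degrees, less where a joint would pass 70% of its speed; a pose out of reach is approached as far as the arm can. A call is refused whole if a number of a shift passes 41.7 or a number of a turn 0.125, either way. A call with a gripper value outside its range is refused whole. The fingers move at their own pace and stop on an object; FORCE is the grip in N (left out, the last holds). Time passes only in rows, so rows that do not move let the fingers close. It gives the time, the measured TCP pose, the force, the opening and the grip force at its end, in the units of the state.
- sense(): the state, without advancing time (a new reading comes with each control period).
- get_image(name): name is "scene" or "top" or "wrist"; returns a dict with "color" (400x640x3 uint8, red, green, blue), "depth" (400x640 float32, m along the optical axis (not along the pixel's ray), 0 where there is no reading), "fx", "fy", "cx", "cy" (pixels), "D" ([k1, k2, p1, p2, k3] as OpenCV has them; the pictures are not rectified), "world_from_camera" (4x4, takes a point from camera to world coordinates); the wrist camera has in their place "hand_eye" (4x4, takes a point from camera to tool coordinates, whose origin is the TCP and whose axes are the flange's). Camera axes: x right, y down, z forward; pixel columns grow to the right and rows downward; lengths in m; the calibration is good to about 2 mm. A picture is of the moment at which its call begins: read the wrist's pose just before it.
- hand_in(): hands the job in; it is judged then, once.
Trained networks look in a picture, given as the dict that the camera call returned (one of the last four; its "shot" number tells which), for a name from the list of things; names that differ only in an ending like _2 or _b are one class to them, and where a whole thing is asked for, a point or a joint stands for the part that bears it (a point fixed in the world has none). Each returns a list of dicts, best first, with "p" (0 to 1); they miss things now and then, are a little off and sometimes report something else, mostly with a low value. They report only what shows in the picture. A call takes as long as a camera call.
- cut_out(picture, name): "mask" (400x640 bool, what is visible of it) and "box" ([centre column, centre row, width, height] in pixels, round what is visible of it).
- tip_of(picture, name): "location" ([row, column] in pixels: a listed point, or the origin of a listed thing).
The state is a dict: "time": time; "joints": joint angles; "qd": joint speeds; "tau": joint torques, N m; "tool_pos": TCP position; "tcp_rot": TCP orientation; "ft_force": force on the tool from outside, world axes, zero at the start; "torque": the same for the moment, N m; "gripper_width": opening from 0.0 (shut) to 1.0 (fully open); "grasp_force": force on a finger pad.
Only numpy, scipy, OpenCV 4.12 (cv2) and the standard library are available. Lean on these libraries where they do the work, as an engineer would, in place of code of your own. Each camera call takes 0.05 s, during which the arm holds its last target. There are 200 camera calls.

## Task

Get the bread board ready for slicing: put the wooden slicing guide on the board's metal track so that the hole in its foot drops over the steel pin in the slot, and leave it fully home, foot flat on the track and fence square across the slot. The pin is clamped somewhere along the slot and its exact place is not known, so press only gently and feel for it by nudging the guide along; never force the guide down. Leave the other things on the worktop alone.

Things in the scene. Friction and masses are not known exactly. Their poses are not given: they have to be found in the camera images.
- guide: Loose bread-slicing guide, pale wood, 0.2 kg. Foot 70 (x) x 100 (y) x 16 mm thick with a 13 mm hole right through its middle. On it an upright fence, 14 mm thick (y), 70 wide (x), centred at y = +25 mm, top 82 mm above the underside: pinch it across its 14 mm from above. Origin: underside of the foot, centre of the hole; z up as it stands at the start.
- board: Wooden bread board, fixed: 200 (x) x 300 (y) x 22 mm; origin under its centre. Along its middle (y) an aluminium track 52 mm wide, 220 long, 4 thick, with a 10 mm slot. The guide fits either way round; its fence must end parallel to the board's x axis, across the slot.
- track_mid (a point): Middle of the slot on the track's upper face; axes as the board: y along the slot, z up. A fixed, unyielding 10 mm steel pin with a domed top, 12 mm high above the track, stands on the slot's middle line, clamped anywhere up to 20 mm either way (y) from here: in no reading, to be felt or seen. With the hole over it the foot sinks 12 mm flat onto the track; else it stands on the pin.
- salt_pot: Bystander: turned pewter shaker, 38 mm wide, 98 tall; origin at the centre of its underside. Leave it where it stands.
- pepper_pot: Bystander: turned pewter shaker, 36 mm wide, 92 tall; origin at the centre of its underside. Leave it where it stands.
- pepper_mill: Bystander: turned wooden pepper mill, 58 mm wide, 170 tall; origin at the centre of its underside. Leave it where it stands.

How it is judged:
By the outcome, as a careful person would: the job done as asked, in the order asked, and still so for the second after the job is handed in, with the robot touching nothing.
It also fails if it takes over 58 s, if anything falls off the work surface, if the arm or the gripper's body presses on something with over 40 N, if the wrist force passes 120 N, or if a joint passes its speed limit or range.

## Working session

There is one attempt and no reset: what is moved stays moved. The work goes in short steps, Python scripts to look and compute and a shell command to move; the robot and the scene stay as the last step left them, time stands still between calls to the robot, and variables do not carry over. Pictures are saved under pics/ and viewed, at most 10 in all, crops included, and the job is handed in when it is done.

```bash
mkdir -p pics; cat > h.py <<'E'
from cell import *
import numpy as np, cv2
from scipy.spatial.transform import Rotation as R
def T_tool():
    s=sense(); T=np.eye(4); T[:3,:3]=R.from_euler('xyz',s['tcp_rot'],degrees=True).as_matrix(); T[:3,3]=s['tool_pos']; return T
def shot(n):
    T=T_tool(); p=get_image(n)
    p['T']=p['world_from_camera'] if n!='wrist' else T@np.array(p['hand_eye'])
    p['T']=np.array(p['T']); return p
def cloud(p,mask):
    v,u=np.nonzero(mask&(p['depth']>0)); z=p['depth'][v,u]
    K=np.array([[p['fx'],0,p['cx']],[0,p['fy'],p['cy']],[0,0,1.]])
    xy=cv2.undistortPoints(np.c_[u,v].astype(np.float64).reshape(-1,1,2),K,np.array(p['D'],float)).reshape(-1,2)
    P=np.c_[xy*z[:,None],z]; return P@p['T'][:3,:3].T+p['T'][:3,3]
def save(p,f): cv2.imwrite('pics/'+f,p['color'][:,:,::-1])
E
python3 - <<'E'
from h import *
s=sense(); print(s['tool_pos'],s['tcp_rot'],s['gripper_width'],s['time'])
for n in ['top','scene']:
    p=shot(n); save(p,n+'1.png')
    for o in ['guide','board','salt_pot','pepper_pot','pepper_mill']:
        r=cut_out(p,o)
        for d in r[:2]:
            P=cloud(p,d['mask'])
            if len(P): print(n,o,round(d['p'],2),np.round(d['box']),len(P),np.percentile(P,[2,50,98],axis=0).round(3).tolist())
    print([(d['p'],d['location']) for d in tip_of(p,'track_mid')[:2]])
E
```

```text
[ 0.24093979 -0.57642855  0.23071008] [-1.79933045e+02 -9.03593977e-03  2.26792491e+01] 1.0012277727836327 0.0
top guide 0.83 [314. 216.  44.  41.] 1113 [[0.464, 0.327, -0.0], [0.501, 0.378, 0.016], [0.54, 0.425, 0.083]]
top board 0.79 [428. 197. 126.  89.] 8551 [[0.454, -0.07, 0.015], [0.556, 0.076, 0.021], [0.662, 0.216, 0.028]]
top salt_pot 0.7 [349. 142.  18.  17.] 255 [[0.682, 0.257, -0.003], [0.691, 0.277, 0.051], [0.728, 0.292, 0.094]]
top pepper_pot 0.67 [329. 157.  14.  16.] 172 [[0.644, 0.314, 0.001], [0.653, 0.328, 0.05], [0.667, 0.342, 0.09]]
top pepper_mill 0.91 [214. 246.  34.  22.] 618 [[0.392, 0.58, 0.012], [0.413, 0.596, 0.142], [0.438, 0.625, 0.168]]
[(0.81, [197.2, 429.7])]
scene guide 0.69 [315. 230.  46.  46.] 1363 [[0.463, 0.327, 0.003], [0.495, 0.396, 0.017], [0.541, 0.425, 0.084]]
scene guide 0.67 [299. 157.  20.  30.] 347 [[0.682, 0.244, 0.001], [0.691, 0.276, 0.051], [0.758, 0.288, 0.095]]
scene board 0.71 [394. 167. 118.  92.] 6413 [[0.449, -0.08, 0.005], [0.548, 0.088, 0.022], [0.663, 0.22, 0.029]]
scene salt_pot 0.59 [300. 158.  13.  31.] 320 [[0.682, 0.258, 0.004], [0.691, 0.276, 0.051], [0.709, 0.288, 0.092]]
scene pepper_pot 0.81 [291. 177.  17.  31.] 328 [[0.645, 0.312, 0.003], [0.654, 0.33, 0.045], [0.672, 0.341, 0.085]]
scene pepper_mill 0.98 [250. 299.  35.  64.] 1509 [[0.39, 0.581, 0.006], [0.402, 0.61, 0.095], [0.433, 0.629, 0.166]]
[(0.75, [156.8, 389.4]), (0.66, [185.5, 290.0])]
```

```bash
python3 - <<'E'
from h import *
a=cv2.imread('pics/top1.png')[100:300,180:520]
cv2.imwrite('pics/top1c.png',cv2.resize(a,None,fx=2.3,fy=2.3,interpolation=cv2.INTER_CUBIC))
E
python3 - <<'E'
import sys; sys.path.insert(0,'.')
from h import *
p=shot('top'); g=cut_out(p,'guide')[0]; P=cloud(p,g['mask'])
F=P[P[:,2]>0.07]; 
print('fence',cv2.minAreaRect((F[:,:2]*1000).astype(np.float32)),F.mean(0),len(F))
B=P[(P[:,2]>0.008)]
print('foot',cv2.minAreaRect((B[:,:2]*1000).astype(np.float32)))
b=cut_out(p,'board')[0]; P=cloud(p,b['mask']); print('board',cv2.minAreaRect((P[P[:,2]>.017][:,:2]*1000).astype(np.float32)))
r=np.zeros((400,640),bool); d=tip_of(p,'track_mid')[0]['location']; r[int(d[0]),int(d[1])]=1; print(cloud(p,r))
E
```

```text
fence ((507.3604431152344, 400.7652893066406), (14.048196792602539, 70.19556427001953), 78.21431732177734) [0.50613738 0.40058327 0.08033492] 164
foot ((502.5923156738281, 376.37127685546875), (99.9892578125, 70.56300354003906), 78.4932861328125)Traceback (most recent call last):
  File "<stdin>", line 8, in <module>
IndexError: list index out of range
```

View pics/top1c.png

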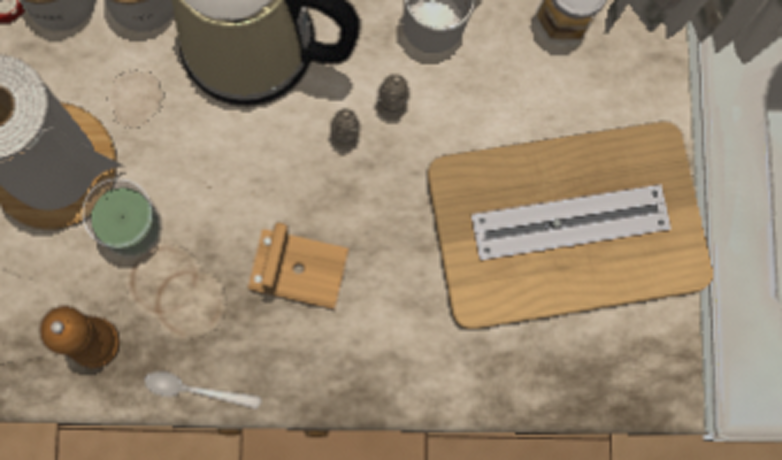

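The top view shows the guide at crop (298,267), with its fence to the left (+y). The board's track runs from crop (472,236) to (668,208), with the pin visible at about (557,224), to the left (+y) of the middle.

```bash
python3 -m pendant '[[28,-29,0,0,-1],[28,-29,0,0,-1],[28,-29,0,0,-1],[28,-29,0,0,-1],[28,-29,0,0,-1],[28,-29,0,0,-1],[28,-29,0,0,-1],[28,-29,0,0,-1],[28,-29,0,0,-1]]'
python3 -m pendant '[[28,-29,0,0,-1],[28,-29,0,0,-1],[28,-29,0,0,-1],[28,-29,0,0,-1],[28,-29,0,0,-1],[28,-29,0,0,-1],[28,-29,0,0,-1],[28,-29,0,0,-1],[0,0,0,0,-1],[0,0,0,0,-1]]'
python3 - <<'E'
from h import *
p=shot('wrist'); save(p,'w1.png'); print(np.round(p['hand_eye'],3).tolist(),p['fx'])
b=cut_out(p,'board')
for d in b[:1]:
    P=cloud(p,d['mask']); print('board',d['p'],cv2.minAreaRect((P[P[:,2]>.017][:,:2]*1000).astype(np.float32)),np.median(P[:,2]))
for d in tip_of(p,'track_mid')[:2]:
    r=np.zeros((400,640),bool); l=d['location']; r[int(l[0]),int(l[1])]=1; print(d,cloud(p,r))
E
```

```text
time: 1.6
tool_pos: [0.3732, -0.2369, 0.2315]
tcp_rot: [180.0, -0.0, 22.7]
ft_force: [0.9, -0.1, -0.1]
gripper_width: 1.004
grasp_force: 0.0
time: 2.43
tool_pos: [0.4903, 0.0635, 0.2311]
tcp_rot: [180.0, 0.0, 22.9]
ft_force: [-0.4, 0.3, -0.5]
gripper_width: 1.003
grasp_force: 0.0
[[0.001, -0.964, -0.264, 0.066], [1.0, 0.001, 0.0, 0.0], [0.0, -0.264, 0.964, -0.143], [0.0, 0.0, 0.0, 1.0]] 314.3771766573527
board 0.79 ((560.2672119140625, 69.48855590820312), (200.08018493652344, 299.6834716796875), 10.200545310974121) 0.020943339749838974
{'location': [110.7, 340.1], 'p': 0.55} [[0.56181945 0.07006365 0.02195932]]
```

View pics/w1.png

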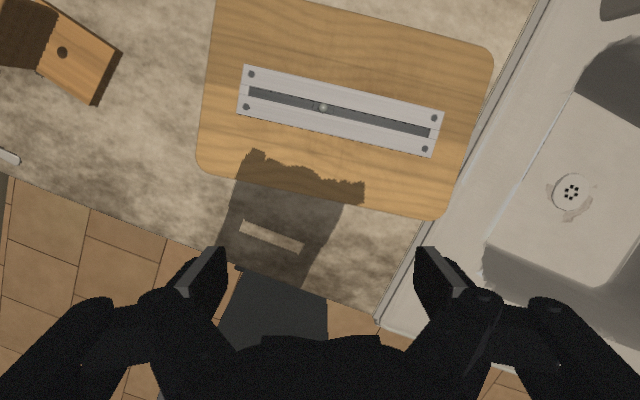

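The wrist view shows the track with corners at about (244,64), (444,112), (432,157) and (237,113). The pin's dome is at (323,107), left of the middle (+y).

```bash
cat >> h.py <<'E'
def ray(p,uv,z):
    K=np.array([[p['fx'],0,p['cx']],[0,p['fy'],p['cy']],[0,0,1.]])
    xy=cv2.undistortPoints(np.array(uv,float).reshape(-1,1,2),K,np.array(p['D'],float)).reshape(-1,2)
    d=np.c_[xy,np.ones(len(xy))]@p['T'][:3,:3].T; o=p['T'][:3,3]
    return o+d*((z-o[2])/d[:,2])[:,None]
E
python3 - <<'E'
from h import *
p=shot('wrist'); save(p,'w2.png')
g=cv2.cvtColor(p['color'],cv2.COLOR_RGB2HSV)
m=((g[:,:,1]<40)&(g[:,:,2]>120)).astype(np.uint8); m[:50]=0;m[170:]=0;m[:,:225]=0;m[:,460:]=0
m=cv2.morphologyEx(m,cv2.MORPH_CLOSE,np.ones((15,15)))
n,l,st,_=cv2.connectedComponentsWithStats(m); k=1+np.argmax(st[1:,4]); v,u=np.nonzero(l==k)
Q=ray(p,np.c_[u,v],0.026)[:,:2]*1000; print('track',cv2.minAreaRect(Q.astype(np.float32)))
for z in (.030,.036): print(z,ray(p,[[323,107]],z))
a=p['color'][85:130,280:370,::-1]; cv2.imwrite('pics/pin.png',cv2.resize(a,None,fx=8,fy=8,interpolation=cv2.INTER_NEAREST))
E
```

```text
track ((560.5614013671875, 69.52371978759766), (51.671173095703125, 218.9685516357422), 10.234700202941895)
0.03 [[0.55705955 0.08532571 0.03      ]]
0.036 [[0.55695603 0.08533791 0.036     ]]
```

View pics/pin.png

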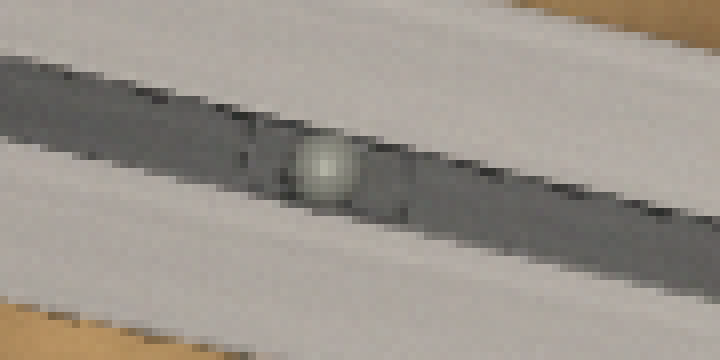

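```bash
python3 -m pendant '[[0,0,0,0.12,-1],[0,0,0,0.12,-1],[0,0,0,0.12,-1],[0,0,0,0.12,-1],[0,0,0,0.12,-1],[-6,-37,0,0,-1],[-6,-37,0,0,-1],[-6,-37,0,0,-1],[-6,-37,0,0,-1]]'
python3 -m pendant '[[-5,-37,10,0,-1],[-6,-37,10,0,-1],[-5,-37,10,0,-1],[-6,-37,10,0,-1],[-5,-38,10,0,-1],[0,0,0,0,-1],[0,0,0,0,-1],[0,0,0,0,-1]]'
python3 - <<'E'
from h import *
p=shot('wrist'); save(p,'w3.png'); s=sense(); print(s['tool_pos'],s['tcp_rot'],s['joints'])
g=cut_out(p,'guide')[0]; P=cloud(p,g['mask']); print(g['p'],g['box'])
F=P[P[:,2]>0.075]; print('fence',cv2.minAreaRect((F[:,:2]*1000).astype(np.float32)),len(F))
B=P[(P[:,2]>0.01)]; print('foot',cv2.minAreaRect((B[:,:2]*1000).astype(np.float32)))
# pin from picture w2 geometry kept at pose 1
T=np.eye(4);T[:3,:3]=R.from_euler('xyz',[180,0,22.9],degrees=True).as_matrix();T[:3,3]=[.4903,.0635,.2311]
q=dict(p);q['T']=T@np.array(p['hand_eye']); print('pin',ray(q,[[320.5,105.5]],.036))
E
```

```text
time: 3.38
tool_pos: [0.4968, 0.2116, 0.2316]
tcp_rot: [-180.0, -0.0, -11.9]
ft_force: [-0.0, -0.5, 0.0]
gripper_width: 1.0
grasp_force: 0.0
time: 4.05
tool_pos: [0.5083, 0.3978, 0.1812]
tcp_rot: [180.0, 0.0, -11.8]
ft_force: [0.7, -0.5, 1.4]
gripper_width: 1.001
grasp_force: 0.0
[0.50844132 0.39751946 0.18161477] [ 1.79987905e+02 -1.09770530e-02 -1.17957069e+01] [ 3.21656121e+01  3.26065853e+01  8.93674324e+01 -1.92458507e-02
  5.80264784e+01  1.33971511e+02]
0.83 [343.6, 189.0, 105.1, 97.8]
fence ((509.06878662109375, 399.9416809082031), (13.602849960327148, 68.86273193359375), 77.67686462402344) 1434
foot ((503.979248046875, 375.82598876953125), (99.37684631347656, 69.16577911376953), 78.31964874267578)
pin [[0.55809011 0.09113211 0.036     ]]
```

View pics/w3.png

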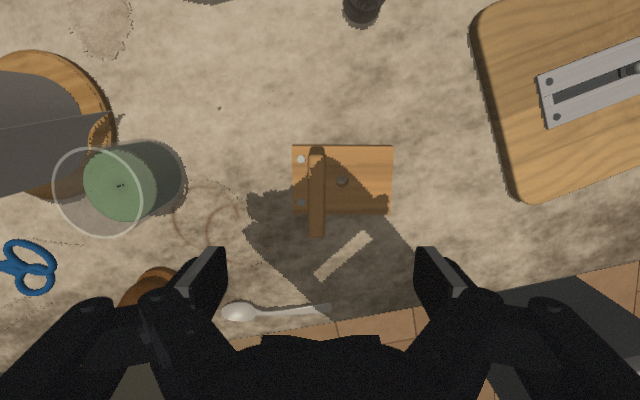

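The wrist view shows the guide at (343,180), with its fence at (317,190) centred between the fingers and nothing else near the fingers.

```bash
python3 -m pendant '[[0,-2,35,0,-1],[0,0,35,0,-1],[0,0,35,0,-1],[0,0,20,0,-1],[0,0,14,0,-1],[0,0,0,0,-1],[0,0,0,0,1],[0,0,0,0,1],[0,0,0,0,1],[0,0,0,0,1],[0,0,0,0,1],[0,0,0,0,1]]' 40
python3 -m pendant '[[0,0,0,0,1],[0,0,0,0,1],[0,0,0,0,1],[0,0,-10,0,1],[0,0,-25,0,1],[0,0,-25,0,1],[0,0,0,0,1]]'
```

```text
time: 5.15
tool_pos: [0.5085, 0.4012, 0.043]
tcp_rot: [-180.0, -0.0, -11.7]
ft_force: [-1.8, -1.6, 7.4]
gripper_width: 0.159
grasp_force: 38.7
time: 5.73
tool_pos: [0.5098, 0.4021, 0.1071]
tcp_rot: [-179.8, -0.3, -11.7]
ft_force: [0.8, 0.8, -0.9]
gripper_width: 0.157
grasp_force: 39.2
```

```bash
python3 -m pendant '[[0,0,-10,-0.1,1],[0,0,-10,-0.1,1],[0,0,-10,-0.1,1],[0,0,0,-0.082,1],[0,33,0,0,1],[0,33,0,0,1],[0,33,0,0,1],[0,33,0,0,1],[0,33,0,0,1],[0,33,0,0,1],[0,0,0,0,1],[0,0,0,0,1]]'
python3 -m pendant '[[0,0,0,0,1],[0,0,0,0,1],[0,0,0,0,1]]'
python3 - <<'E'
from h import *
p=shot('wrist'); save(p,'w4.png'); np.save('w4.npy',np.r_[p['T'].ravel(),p['fx'],p['fy'],p['cx'],p['cy'],p['D']])
s=sense(); print(s['tool_pos'],s['tcp_rot'])
g=cv2.cvtColor(p['color'],cv2.COLOR_RGB2HSV)
for r in tip_of(p,'guide')[:1]+tip_of(p,'track_mid')[:1]: print(r)
E
```

```text
time: 6.73
tool_pos: [0.5435, 0.2047, 0.1323]
tcp_rot: [180.0, 0.0, 10.0]
ft_force: [0.3, 0.6, -2.4]
gripper_width: 0.158
grasp_force: 39.7
time: 6.98
tool_pos: [0.543, 0.2072, 0.1322]
tcp_rot: [180.0, 0.0, 10.3]
ft_force: [-0.5, 0.4, -1.4]
gripper_width: 0.16
grasp_force: 39.7
[0.54303814 0.20713731 0.1321875 ] [1.79995764e+02 7.05241157e-03 1.02711586e+01]
{'location': [217.1, 359.8], 'p': 0.79}
{'location': [202.6, 482.2], 'p': 0.56}
```

View pics/w4.png

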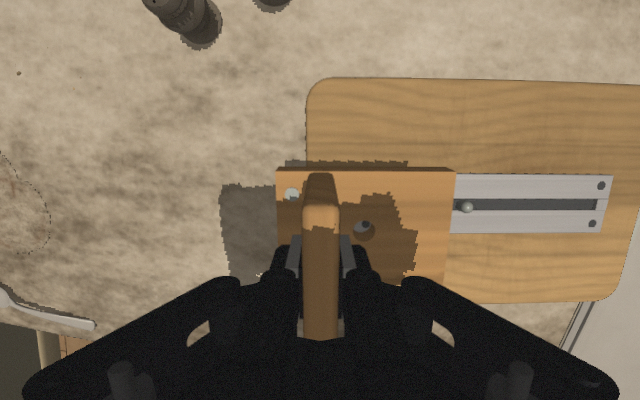

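The guide is held square at about (363,228), where its hole shows. The pin's dome is in the slot at (467,207), and the track's right end is at column 612.

```bash
python3 - <<'E'
import numpy as np,cv2
from scipy.spatial.transform import Rotation as R
a=np.load('w4.npy'); 
im=cv2.imread('pics/w4.png'); 
import h
p=dict(T=a[:16].reshape(4,4),fx=a[16],fy=a[17],cx=a[18],cy=a[19],D=a[20:25])
g=cv2.cvtColor(im,cv2.COLOR_BGR2HSV); m=((g[:,:,1]<40)&(g[:,:,2]>110)).astype(np.uint8)
m[:165]=0;m[245:]=0;m[:,:470]=0;m[:,625:]=0
m=cv2.morphologyEx(m,cv2.MORPH_CLOSE,np.ones((15,15))); v,u=np.nonzero(m)
Q=h.ray(p,np.c_[u,v],.026)[:,:2]*1000; (c,sz,an)=cv2.minAreaRect(Q.astype(np.float32)); print(c,sz,an)
pin=h.ray(p,[[467,207]],.034)[0]; print('pin',pin)
an=an if an<45 else an-90
ex=np.array([np.cos(np.radians(an)),np.sin(np.radians(an))]);ey=np.array([-ex[1],ex[0]])
c=np.array(c); L=max(sz); end=c-ey*L/2; mid=end+ey*110
print('yaw',an,'mid',mid,'pin in track',(pin[:2]*1000-mid)@ex,(pin[:2]*1000-mid)@ey)
s=h.sense(); t=np.array(s['tool_pos']); 
for nm,uv,z in (('hole',[363.5,229],t[2]-.043+.016),):
    H=h.ray(p,[uv],z)[0]; Rt=p['T'];print(nm,H,'rel tool', R.from_euler('xyz',s['tcp_rot'],degrees=True).inv().apply(H-t)*1000)
print('pin rel tool',R.from_euler('xyz',s['tcp_rot'],degrees=True).inv().apply(pin-t)*1000)
cv2.imwrite('pics/pin2.png',cv2.resize(im[160:250,340:500],None,fx=5,fy=5,interpolation=cv2.INTER_NEAREST))
E
```

```text
(569.6095581054688, 23.839462280273438) (51.46708297729492, 125.90803527832031) 9.887459754943848
pin [0.55735888 0.08841824 0.034     ]
yaw 9.887459754943848 mid [561.53112844  70.18666749] pin in track -0.9796698649945648 18.677204338525538
hole [0.54893929 0.18232481 0.10520779] rel tool [ 1.38312014 25.22616442 27.00277232]
pin rel tool [ -7.04049599 119.12320914  98.222649  ]
```

View pics/pin2.png

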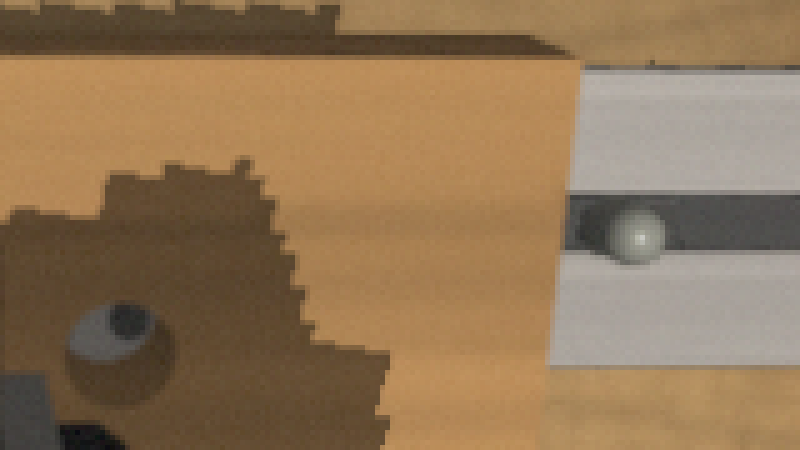

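```bash
python3 -m pendant '[[-2.5,31,0,0,1],[-2.5,31,0,0,1],[-2.5,32,0,0,1],[0,0,15,0,1],[0,0,15,0,1],[0,0,12,0,1],[0,0,0,0,1],[0,0,0,0,1],[0,0,0,0,1]]'
python3 - <<'E'
from h import *
s=sense();t=np.array(s['tool_pos']);r=R.from_euler('xyz',s['tcp_rot'],degrees=True)
print(t,s['tcp_rot'],s['ft_force'],'pin-hole xy',r.inv().apply(np.array([.5573,.0884,.038])-t)*1000-[.4,25,43])
E
```

```text
time: 7.88
tool_pos: [0.5529, 0.1127, 0.0909]
tcp_rot: [180.0, -0.0, 10.2]
ft_force: [-0.7, -0.2, -1.2]
gripper_width: 0.157
grasp_force: 39.9
[0.55285476 0.11269027 0.09086812] [ 1.79990130e+02 -3.76555059e-02  1.02186181e+01] [-0.70737652 -0.2426775  -1.22410022] pin-hole xy [-0.36922149 -0.31552041  9.87240654]
```

```bash
python3 -m pendant '[[0,0,5,0,1],[0,0,2,0,1],[0,0,1,0,1],[0,0,1,0,1],[0,0,1,0,1],[0,0,0,0,1],[0,0,0,0,1]]'; python3 -m pendant '[[0,0,1,0,1],[0,0,0,0,1],[0,0,0.5,0,1],[0,0,0,0,1],[0,0,0,0,1]]'
```

```text
time: 8.47
tool_pos: [0.5526, 0.1123, 0.0803]
tcp_rot: [180.0, -0.0, 10.2]
ft_force: [-0.8, 0.0, -1.5]
gripper_width: 0.159
grasp_force: 40.0
time: 8.88
tool_pos: [0.5526, 0.1123, 0.0788]
tcp_rot: [180.0, 0.0, 10.2]
ft_force: [-0.7, -0.4, -0.7]
gripper_width: 0.159
grasp_force: 40.0
```

```bash
python3 -m pendant '[[0,0,1,0,1],[0,0,0,0,1],[0,0,0.5,0,1],[0,0,0,0,1],[0,0,0,0,1]]'; python3 -m pendant '[[0,0,1,0,1],[0,0,0,0,1],[0,0,0.5,0,1],[0,0,0,0,1],[0,0,0,0,1]]'
```

```text
time: 9.3
tool_pos: [0.5525, 0.1123, 0.0772]
tcp_rot: [180.0, 0.0, 10.2]
ft_force: [-0.1, -1.1, -1.4]
gripper_width: 0.16
grasp_force: 40.0
time: 9.72
tool_pos: [0.5526, 0.1123, 0.0757]
tcp_rot: [180.0, 0.0, 10.2]
ft_force: [-0.5, -0.1, -1.7]
gripper_width: 0.163
grasp_force: 40.0
```

```bash
python3 -m pendant '[[0,0,1,0,1],[0,0,1,0,1],[0,0,1,0,1],[0,0,0,0,1],[0,0,0,0,1]]'; python3 -m pendant '[[0,0,1,0,1],[0,0,1,0,1],[0,0,0,0,1],[0,0,0.5,0,1],[0,0,0,0,1],[0,0,0,0,1]]'
```

```text
time: 10.13
tool_pos: [0.5525, 0.1123, 0.0727]
tcp_rot: [180.0, 0.0, 10.2]
ft_force: [0.6, -0.3, -1.1]
gripper_width: 0.161
grasp_force: 40.0
time: 10.63
tool_pos: [0.5526, 0.1123, 0.0702]
tcp_rot: [180.0, 0.0, 10.2]
ft_force: [-0.3, 0.5, -1.8]
gripper_width: 0.157
grasp_force: 40.0
```

```bash
python3 -m pendant '[[0,0,0.5,0,1],[0,0,0,0,1],[0,0,0,0,1]]'; python3 -m pendant '[[0,0,0.5,0,1],[0,0,0,0,1],[0,0,0,0,1]]';  python3 -m pendant '[[0,0,0.4,0,1],[0,0,0,0,1],[0,0,0,0,1]]'
```

```text
time: 10.88
tool_pos: [0.5526, 0.1123, 0.0697]
tcp_rot: [180.0, 0.0, 10.2]
ft_force: [-0.3, -0.1, -1.7]
gripper_width: 0.16
grasp_force: 40.0
time: 11.13
tool_pos: [0.5526, 0.1123, 0.0693]
tcp_rot: [180.0, 0.0, 10.2]
ft_force: [0.9, 0.2, -0.6]
gripper_width: 0.161
grasp_force: 40.0
time: 11.38
tool_pos: [0.5526, 0.1124, 0.069]
tcp_rot: [180.0, -0.0, 10.2]
ft_force: [-0.7, -0.3, 1.2]
gripper_width: 0.161
grasp_force: 40.3
```

```bash
python3 -m pendant '[[0,0,0.3,0,1],[0,0,0,0,1],[0,0,0,0,0.5],[0,0,0,0,0.3],[0,0,0,0,0],[0,0,0,0,-0.4],[0,0,0,0,-1],[0,0,0,0,-1],[0,0,0,0,-1],[0,0,0,0,-1]]'
python3 -m pendant '[[0,0,-15,0,-1],[0,0,-30,0,-1],[0,0,-30,0,-1],[0,0,-30,0,-1],[0,0,-30,0,-1],[0,0,0,0,-1],[0,0,0,0,-1],[0,0,0,0,-1],[0,0,0,0,-1]]'
python3 - <<'E'
from h import *
p=shot('wrist'); save(p,'w5.png')
g=cut_out(p,'guide')[0]; P=cloud(p,g['mask'])
F=P[P[:,2]>0.1]; print('fence',cv2.minAreaRect((F[:,:2]*1000).astype(np.float32)),np.median(F[:,2]))
B=P[(P[:,2]>.035)&(P[:,2]<.065)]; print('foot',cv2.minAreaRect((P[P[:,2]>.035][:,:2]*1000).astype(np.float32)),np.median(B[:,2]))
c=B.mean(0); print(np.linalg.svd(B-c,full_matrices=False)[2][2])
E
```

```text
time: 12.22
tool_pos: [0.5526, 0.1123, 0.0685]
tcp_rot: [180.0, 0.0, 10.2]
ft_force: [0.2, 0.0, -0.9]
gripper_width: 0.998
grasp_force: 0.0
time: 12.97
tool_pos: [0.5521, 0.1123, 0.2024]
tcp_rot: [-180.0, 0.1, 10.2]
ft_force: [-1.3, -0.0, 0.3]
gripper_width: 0.998
grasp_force: 0.0
fence ((553.4969482421875, 111.57444763183594), (68.63440704345703, 13.894502639770508), 9.955318450927734) 0.10759800508646922
foot ((557.7676391601562, 87.23204040527344), (68.98326110839844, 99.3797836303711), 10.334227561950684) 0.04193332755740503
[-0.0084299  -0.00433765  0.99995506]
```

View pics/w5.png

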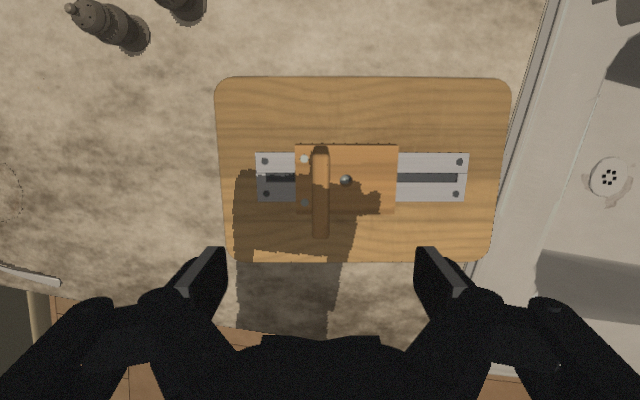

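The guide sits on the track with the pin showing in its hole at (346,180). The foot's top is at 42 mm, which is what fully home gives, and the fence is within 0.3° of square.

```bash
python3 -c "
from cell import *
print(hand_in())"
```

```text
the job is handed in; nothing more can be done
None
```

The guide is fully home on the track: the pin is in its hole, the foot is flat and the fence is square across the slot. The other things were left alone, and the job was handed in after about 13 s of robot time.

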